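# Take the stop collar and the bracelet former off the storage bar

## Robot

A 6-joint arm with a two-finger parallel gripper is mounted at the origin on the work surface. World frame = base frame: x ahead of the robot, y to its left, z up, the work surface at z = 0. Lengths are in mm, angles in rad, forces in N, time in s.
With the tool pointing down it reaches from about 325 to 900 mm from the base axis. Payload 6.1 kg.
Tool frame: the origin (TCP) lies on the centre line of the jaws, within the pads' length; the fingertips stand r.finger_overhang ahead of it and the grasp point (between the pads) lies 8 mm behind it (r.finger_overhang is the distance from the TCP to the fingertips, in mm); z points along the fingers, y is the line along which they close (so a half turn about z gives the same grasp; the last joint's range is limited). The gripper opens to 85 mm and grips with 20 to 120 N. Pads are 22 mm wide; open, the fingers measure 114 mm over their backs; the gripper's body (76 mm by 85 mm) begins 54 mm behind the grasp point. The pads swing forward as they close: fully open they stand 13 mm farther back than shut.
Start: joints at [1.146, 0.22, 1.526, -0, 1.395, -0.126], TCP at [183.982, 597.299, 242.3] pointing down, gripper open.
Joint ranges: [-2.98, 2.98], [-0.91, 2.08], [0.09, 2.57], [-1.24, 4.39], [0.2, 2.65], [-2.68, 2.68]. Speed limits (rad/s): [2.57, 2.57, 3.01, 3.14, 3.14, 3.14].

## Interface

Orientations are given as a rotation vector (axis times angle).
In Python, from cell import r gives the robot as it stands.
- The arm moves only by the shell command python3 drive.py FILE, which reads ROWS from the file FILE. ROWS is a JSON object with one list for each field, all of the same length, 1 to 5, a row being the entries at one place: aperture (the finger opening in mm), tx, ty, tz (the shift in shares of 300 mm (1.0 is 300 mm)), ax, ay, az (a rotation vector in fractions of the full range, 1 being pi/2 rad); each row shifts and turns the commanded pose from where the row before left it, along the tool's axes as they then stand; what a row does not reach is not made up. A row lasts 1/8 s, in which the tool goes at most 62.5 mm and 0.188 rad, less where a joint would pass 70% of its speed; a pose out of reach is approached as far as the arm can. The fingers move at their own pace and stop on an object; the grip force is fixed at half the most. Time passes only in rows, so rows that do not move let the fingers close. It prints the time, the measured TCP pose, the force, the opening and the grip force at its end. Input that does not fit is refused with a message, and nothing moves.
- r.observe(): the state, without advancing time (a new reading comes with each control period).
- r.read_camera(name): name is "scene" or "top"; returns a dict with "image" (480x640x3 uint8, red, green, blue), "mtx" (3x3 intrinsics, pixels), "k1" (the pictures are not rectified: a ray, as slopes to the right and down, at radius r is drawn at 1 + k1 r^2 times it, then the intrinsics apply), "R" (3x3) and "t" (3): a world point X has camera coordinates R X + t. Camera axes: x right, y down, z forward; pixel columns grow to the right and rows downward; lengths in mm; the calibration is good to about 2 mm. A picture is of the moment at which its call begins. There is no depth.
- r.finish_job(): hands the job in; it is judged then, once.
The state is a dict: "t": time; "qpos": joint angles; "joint_velocities": joint speeds; "joint_efforts": joint torques, N m; "position": TCP position; "ee_rot": TCP orientation; "wrist_force": force on the tool from outside, world axes, zero at the start; "moment": the same for the moment, N m; "gripper_width": finger opening in mm; "grip_force": force on a finger pad.
Only numpy, scipy, OpenCV 4.12 (cv2) and the standard library are available. Lean on these libraries where they do the work, as an engineer would, in place of code of your own. Each camera call takes 0.05 s, during which the arm holds its last target. There are 200 camera calls.

## Task

One of the two bar racks on the jeweller's bench has a square metal stop collar at the free end of its bar and an eight-sided wooden bracelet former behind it. Slide the collar off the end of the bar first and set it down in the low plywood tray, then slide the eight-sided former off after it and set it down in the same tray. Do not drop either piece.

Things in the scene. Friction and masses are not known exactly. Their poses are not given: they have to be found in the camera images.
- stand: Bar rack, fixed: dark wood base 200 x 90 x 22 mm, steel post (140 mm high), level round steel bar, 12 mm thick, its axis 130 mm above the bench along the rack's x. Origin: on the bench under the bar, mid base. +x runs from free end (x = -80 mm, open) to post (stop at x = +66 mm); the free end points roughly to the robot. A like rack with a knob on its bar end and a round former is a bystander.
- collar: Stop collar: square aluminium block 44 x 44 mm, 24 mm thick along the bar, 22 mm round hole, 0.11 kg, loose on the bar near its free end. A brass thumbscrew stands 10 mm out of its top, already loose. Origin: centre of the block and hole; x along the hole (as the rack's x), z up. It hangs with its centre 5 mm below the bar's axis: raise it 5 mm to slide freely. 25 mm or more of bare bar behind it.
- former: Bracelet former: regular eight-sided disc of pale wood, 60 mm across flats, 26 mm thick along the bar, 22 mm hole, 0.06 kg, hanging loose on the bar behind the collar. Origin: its centre; x along the hole (as the rack's x), z up. Flats lie left, right, top and bottom; its centre hangs 5 mm below the bar's axis.
- tray: Low open plywood tray, 180 (x) x 140 (y) x 30 mm outside, walls and floor 5 mm thick, fixed to the bench, empty. Origin: centre of its underside, on the bench. z is up.

How it is judged:
By the outcome, as a careful person would: the job done as asked, in the order asked, and still so for the second after the job is handed in, with the robot touching nothing.
It also fails if it takes over 72 s, if anything falls off the work surface, if the arm or the gripper's body presses on something with over 40 N, if the wrist force passes 120 N, or if a joint passes its speed limit or range.

## Working session

There is one attempt and no reset: what is moved stays moved. The work goes in short steps, Python scripts to look and compute and a shell command to move; the robot and the scene stay as the last step left them, time stands still between calls to the robot, and variables do not carry over. Pictures are saved under pics/ and viewed, at most 10 in all, crops included, and the job is handed in when it is done.

```bash
ls; mkdir -p pics; python3 - <<'E'
from cell import r
import cv2,numpy as np
print(r.finger_overhang, r.observe())
for n in("scene","top"):
    c=r.read_camera(n); cv2.imwrite(f"pics/{n}0.png",c["image"][:,:,::-1]); print(n,c["mtx"],c["k1"],c["R"],c["t"])
E
```

```text
cell.py
drive.py
pics
11.0 {'t': 0.0, 'qpos': array([ 1.14589296e+00,  2.21252355e-01,  1.52761143e+00, -1.49035844e-05,
        1.39470632e+00, -1.26117189e-01]), 'joint_velocities': array([ 0.00036528, -0.00058178,  0.0018453 ,  0.00014964,  0.00062182,
        0.00129846]), 'joint_efforts': array([-4.08928390e-04, -4.96913195e+01, -3.89388156e+01, -3.34845217e-04,
        1.14321389e-02,  2.72177510e-05]), 'position': array([183.74944061, 596.7634697 , 241.18281309]), 'ee_rot': array([-4.67506136e-01, -3.10608152e+00,  2.99479160e-03]), 'wrist_force': array([ 0.3227959 ,  0.08281268, -0.20910487]), 'moment': array([ 0.02175354, -0.02503917,  0.02459219]), 'grip_force': 0.0, 'gripper_width': 85.19515713826682}
scene [[446.82195444   0.         318.11116177]
 [  0.         446.82195444 243.53758614]
 [  0.           0.           1.        ]] -0.021292633902407078 [[ 0.66186235  0.74959955 -0.00622423]
 [ 0.46369406 -0.41591659 -0.78230506]
 [-0.58900429  0.51489213 -0.62286439]] [-350.91979053 -184.27159471 1202.5959794 ]
top [[499.17880137   0.         321.33107396]
 [  0.         499.17880137 242.68728875]
 [  0.           0.           1.        ]] -0.11733328165671132 [[-0.0270168  -0.99960041  0.00831338]
 [-0.99645889  0.02626762 -0.07987294]
 [ 0.07962265 -0.01044185 -0.99677039]] [  -6.87901664  582.00219867 1108.26392314]
```

View pics/scene0.png

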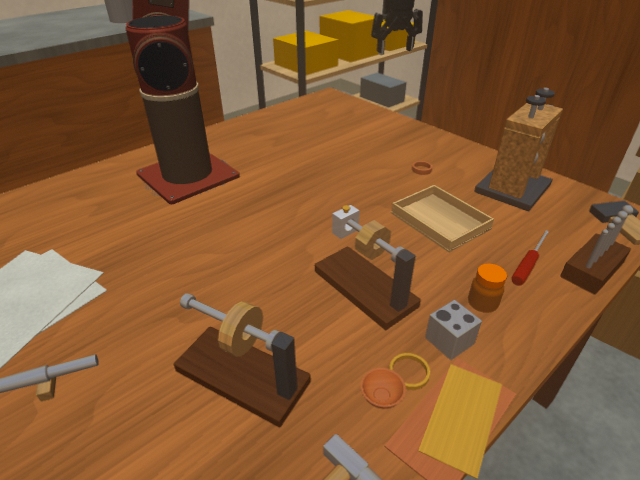

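View pics/top0.png

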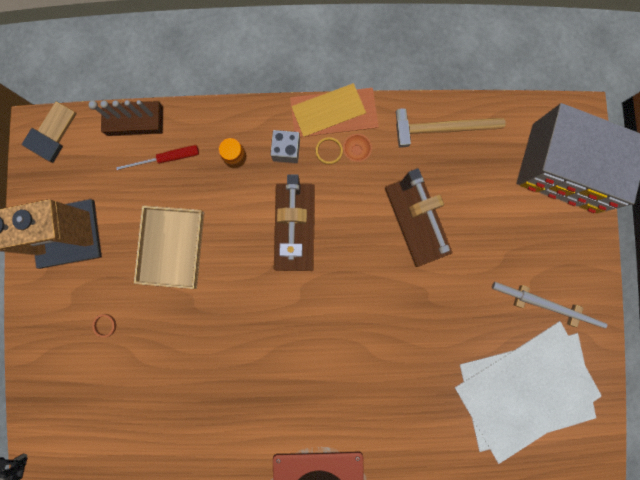

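The target rack is the middle one: in the top view the collar is at (291,250) and the former at (292,215). The tray is at (169,247). In the scene view the collar is at (346,221), the former at (373,240) and the tray at (442,216). I'll enlarge these areas.

```bash
python3 - <<'E'
import cv2
a=cv2.imread("pics/scene0.png")[190:330,305:505]; b=cv2.imread("pics/top0.png")[165:300,125:325]
cv2.imwrite("pics/sc.png",cv2.resize(a,None,fx=4,fy=4,interpolation=cv2.INTER_CUBIC))
cv2.imwrite("pics/tc.png",cv2.resize(b,None,fx=4,fy=4,interpolation=cv2.INTER_CUBIC))
E
```

```text
(no output)
```

View pics/sc.png

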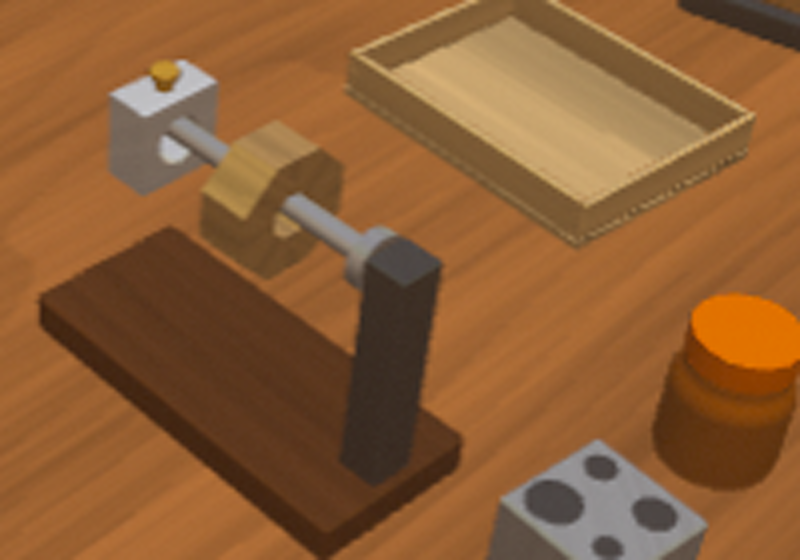

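View pics/tc.png

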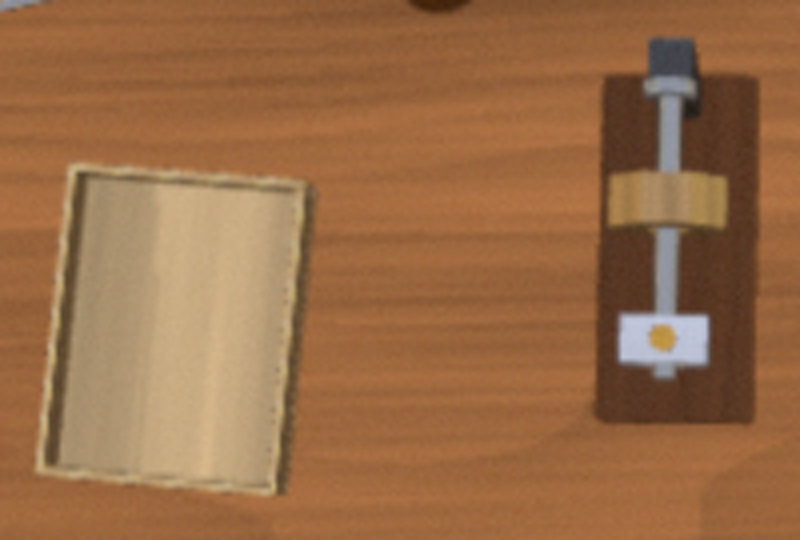

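The crops show the features clearly. In the top crop, the rack base corners, collar top (617–709, 314–365), former (610–727, 172–229) and tray rim corners are all readable. I'll compute positions and cross-check by triangulating with the scene view.

```bash
cat > h.py <<'E'
from cell import r
import numpy as np, cv2
from scipy.optimize import least_squares
C={}
def cam(n):
    if n not in C: C[n]=r.read_camera(n)
    return C[n]
def proj(n,X):
    c=cam(n); p=c["R"]@np.asarray(X,float)+c["t"]; s=p[:2]/p[2]; s=s*(1+c["k1"]*(s@s))
    return c["mtx"][:2,:2]@s+c["mtx"][:2,2]
def onz(n,px,z):
    return np.r_[least_squares(lambda q:proj(n,[q[0],q[1],z])-px,[500,0]).x,z]
def tri(a,b):
    s=least_squares(lambda X:np.r_[proj("top",X)-a,proj("scene",X)-b],[600,0,100]); return s.x,np.abs(s.fun).max()
def T(u,v): return np.array([124.6+u/4,164.6+v/4])
def S(u,v): return np.array([304.6+u/4,189.6+v/4])
E
python3 - <<'E'
from h import *
np.set_printoptions(precision=1,suppress=True)
def quad(n,P,z):
    q=np.array([onz(n,p,z) for p in P]); print(n,"c",q.mean(0),"sides",[np.linalg.norm(q[i]-q[i-1]) for i in range(4)],"ang",[np.degrees(np.arctan2(*(q[i]-q[i-1])[1::-1])) for i in range(4)])
quad("top",[T(602,75),T(757,78),T(754,422),T(598,420)],22)
quad("top",[T(619,314),T(709,316),T(708,365),T(617,362)],147)
quad("scene",[S(108,95),S(185,62),S(217,80),S(147,113)],147)
quad("top",[T(70,163),T(313,182),T(280,494),T(38,470)],30)
print("bar",onz("top",T(665,377),130),onz("top",T(670,92),130))
print("screw",onz("top",T(662,337),157),tri(T(662,337),S(165,68)))
print("former",onz("top",T(668,200),155), tri(T(668,200),S(278,152)))
print("base mid",onz("scene",(S(40,302)+S(460,440))/2,22))
E
```

```text
top c [620.4  38.7  22. ] sides [np.float64(197.70894989982997), np.float64(88.98888308714102), np.float64(197.02463864164113), np.float64(88.20042879201402)] ang [np.float64(-1.7393461553503553), np.float64(-92.66647788635882), np.float64(178.0338172443978), np.float64(87.77080671804003)]
top c [559.8  41.6 147. ] sides [np.float64(24.267820161270137), np.float64(45.44034389981711), np.float64(24.749807962432957), np.float64(45.87545887212122)] ang [np.float64(-3.55914801970517), np.float64(-92.78588160753269), np.float64(177.45731519070537), np.float64(86.60965065141066)]
scene c [558.7  42.4 147. ] sides [np.float64(21.969358754701307), np.float64(44.50485803217235), np.float64(20.09693823071001), np.float64(41.49492260120268)] ang [np.float64(-171.29348747557037), np.float64(84.69762510544274), np.float64(1.2299141138037553), np.float64(-93.43869306246793)]
top c [582.3 325.9  30. ] sides [np.float64(176.46111047961554), np.float64(142.49599249872918), np.float64(177.72820376579656), np.float64(140.6934032439694)] ang [np.float64(-5.986817520862518), np.float64(-96.18782608374475), np.float64(173.42879877607683), np.float64(83.29733573304878)]
bar [541.6  42.  130. ] [689.2  36.2 130. ]
screw [560.2  41.6 157. ] (array([559.9,  41.3, 158.4]), np.float64(0.14934076654475348))
former [629.3  37.2 155. ] (array([630.5,  38.1, 152.3]), np.float64(0.4460727923203649))
base mid [626.2  38.3  22. ]
```

Sizes and heights check out:
- **Rack:** centre about (620.4, 38.7), yaw about -2.2°.
- **Collar:** centre about (559.8, 41.3, 125).
- **Former:** centre about (630, 37.8, 125).
- **Tray:** centre about (582, 326), yaw about -6.3°.

Next is a helper that gives the shift in tool axes.

```bash
cat > g.py <<'E'
import sys
from cell import r
import numpy as np
from scipy.spatial.transform import Rotation as Ro
# usage: g.py x y z yawdeg ; prints rotation (tool axes) then shift in the turned tool axes
x,y,z,yaw=map(float,sys.argv[1:5]); s=r.observe(); A=Ro.from_rotvec(s["ee_rot"])
c=[Ro.from_euler("z",yaw+k,degrees=True)*Ro.from_euler("x",180,degrees=True) for k in(0,180)]
B=min(c,key=lambda b:(A.inv()*b).magnitude())
print("t",round(s["t"],2),"rot",(A.inv()*B).as_rotvec().round(3),"shift",B.inv().apply(np.array([x,y,z])-s["position"]).round(1),"q6",s["qpos"][5].round(2))
print("tool axes now (cols)\n",A.as_matrix().round(3),"\nF",s["wrist_force"].round(1),"w",s["gripper_width"].round(1))
E
python3 g.py 559.8 41.4 190 -2.2
```

```text
t 0.2 rot [-0.001 -0.    -0.26 ] shift [-397.  -540.7   51.6] q6 -0.13Traceback (most recent call last):
  File "g.py", line 10, in <module>
    print("tool axes now (cols)\n",A.as_matrix().round(3),"\nF",s["wrist_force"].round(1),"w",s["gripper_width"].round(1))
                                                                                              ^^^^^^^^^^^^^^^^^^^^^^^^
AttributeError: 'float' object has no attribute 'round'
```

Careful with the scale: shifts go in shares of 300 mm and turns go in shares of pi/2 rad. That gives: -45 mm / 300 = -0.15, -33 mm / 300 = -0.11, -0.13 rad / 1.5708 = -0.0828.

```bash
sed -i 's/s\["gripper_width"\].round(1)/round(float(s["gripper_width"]),1)/' g.py
echo '{"aperture": [85, 85, 85, 85, 85], "tx": [0, 0, -0.11, -0.11, -0.11], "ty": [0, 0, -0.15, -0.15, -0.15], "tz": [0, 0, 0, 0, 0], "ax": [0, 0, 0, 0, 0], "ay": [0, 0, 0, 0, 0], "az": [-0.0828, -0.0828, 0, 0, 0]}' > rows.txt && python3 drive.py rows.txt && echo '{"aperture": [85, 85, 85, 85, 85], "tx": [-0.11, -0.11, -0.11, -0.11, -0.11], "ty": [-0.15, -0.15, -0.15, -0.15, -0.15], "tz": [0, 0, 0, 0, 0], "ax": [0, 0, 0, 0, 0], "ay": [0, 0, 0, 0, 0], "az": [0, 0, 0, 0, 0]}' > rows.txt && python3 drive.py rows.txt && python3 g.py 559.8 41.4 190 -2.2
```

```text
t: 0.82
position: [278.2, 457.1, 242.1]
ee_rot: [0.06, 3.141, -0.0]
wrist_force: [0.5, 0.4, 0.4]
gripper_width: 85.1
grip_force: 0.0
t: 1.45
position: [434.5, 225.7, 242.4]
ee_rot: [0.061, 3.141, 0.0]
wrist_force: [-0.1, 0.3, -0.0]
gripper_width: 85.2
grip_force: 0.0
t 1.45 rot [ 0.  0. -0.] shift [-132.3 -179.3   52.4] q6 -1.21
tool axes now (cols)
 [[-0.999  0.039  0.   ]
 [ 0.039  0.999  0.   ]
 [-0.     0.    -1.   ]] 
F [-0.1  0.3 -0. ] w 85.2
```

To row units: -45 mm / 300 = -0.15, -44 mm / 300 = -0.1467.

```bash
echo '{"aperture": [85, 85, 85, 85, 85], "tx": [-0.11, -0.11, -0.11, -0.11, 0], "ty": [-0.15, -0.15, -0.15, -0.1467, 0], "tz": [0, 0, 0, 0, 0], "ax": [0, 0, 0, 0, 0], "ay": [0, 0, 0, 0, 0], "az": [0, 0, 0, 0, 0]}' > rows.txt && python3 drive.py rows.txt && python3 g.py 559.8 41.4 190 -2.2
```

```text
t: 2.08
position: [560.1, 40.1, 241.8]
ee_rot: [-0.068, -3.141, 0.001]
wrist_force: [-1.1, -1.0, 0.0]
gripper_width: 85.2
grip_force: 0.0
t 2.08 rot [-0.001 -0.    -0.005] shift [ 0.3  1.3 51.8] q6 -1.6
tool axes now (cols)
 [[-0.999  0.043 -0.   ]
 [ 0.043  0.999 -0.001]
 [ 0.    -0.001 -1.   ]] 
F [-1.1 -1.   0. ] w 85.2
```

To row units: 40 mm / 300 = 0.1333, 30 mm / 300 = 0.1.

```bash
echo '{"aperture": [85, 85, 85, 85, 85], "tx": [0, 0, 0, 0, 0], "ty": [0.0043, 0, 0, 0, 0], "tz": [0.1333, 0.1333, 0.1, 0.04, 0], "ax": [0, 0, 0, 0, 0], "ay": [0, 0, 0, 0, 0], "az": [0, 0, 0, 0, 0]}' > rows.txt && python3 drive.py rows.txt && python3 g.py 559.8 41.4 119 -2.2; python3 - <<'E'
from h import *
a=cam("top")["image"][165:300,225:365,::-1];b=cam("scene")["image"][150:285,270:410,::-1]
cv2.imwrite("pics/a.png",cv2.resize(np.hstack([a,b]),None,fx=2.8,fy=2.8,interpolation=cv2.INTER_CUBIC))
E
```

```text
t: 2.7
position: [558.2, 45.2, 119.9]
ee_rot: [-0.06, -3.14, -0.0]
wrist_force: [0.1, -0.5, 0.4]
gripper_width: 85.1
grip_force: 0.0
t 2.7 rot [ 0.    -0.001  0.   ] shift [-1.7 -3.8  0.9] q6 -1.59
tool axes now (cols)
 [[-0.999  0.038 -0.001]
 [ 0.038  0.999  0.   ]
 [ 0.001  0.    -1.   ]] 
F [ 0.1 -0.5  0.4] w 85.1
```

View pics/a.png

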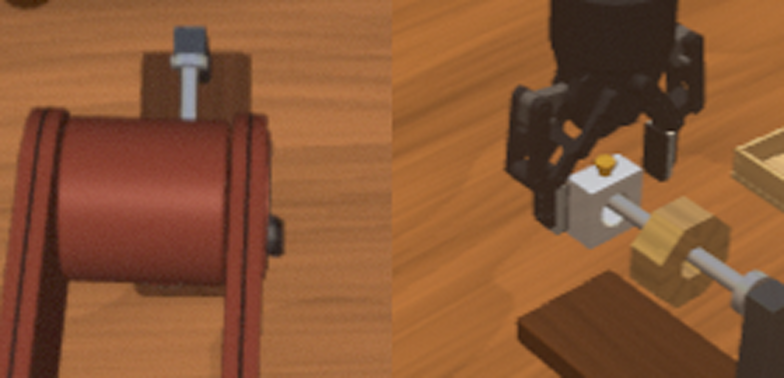

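The picture shows the open jaws straddling the collar at (605,200), with the thumbscrew clear under the palm. I'll correct the sideways offset and close.

To row units: -3.8 mm / 300 = -0.0127, -1.7 mm / 300 = -0.0057.

```bash
echo '{"aperture": [85, 85, 85], "tx": [-0.0057, 0, 0], "ty": [-0.0127, 0, 0], "tz": [0, 0, 0], "ax": [0, 0, 0], "ay": [0, 0, 0], "az": [0, 0, 0]}' > rows.txt && python3 drive.py rows.txt && python3 g.py 559.8 41.4 119 -2.2
```

```text
t: 3.18
position: [560.7, 40.6, 120.8]
ee_rot: [0.061, 3.14, -0.0]
wrist_force: [-0.1, -0.0, 0.5]
gripper_width: 85.1
grip_force: 0.0
t 3.17 rot [-0.     0.001 -0.001] shift [0.9 0.7 1.8] q6 -1.6
tool axes now (cols)
 [[-0.999  0.039  0.001]
 [ 0.039  0.999 -0.   ]
 [-0.001 -0.    -1.   ]] 
F [-0.1 -0.   0.5] w 85.1
```

To row units: 1 mm / 300 = 0.0033, 0.7 mm / 300 = 0.0023.

```bash
echo '{"aperture": [40, 40, 40, 40, 40], "tx": [0.0017, 0, 0, 0, 0], "ty": [0.0023, 0, 0, 0, 0], "tz": [0.0033, 0, 0, 0, 0], "ax": [0, 0, 0, 0, 0], "ay": [0, 0, 0, 0, 0], "az": [0, 0, 0, 0, 0]}' > rows.txt && python3 drive.py rows.txt && echo '{"aperture": [40, 40, 40, 40], "tx": [0, 0, 0, 0], "ty": [0, 0, 0, 0], "tz": [0, 0, 0, 0], "ax": [0, 0, 0, 0], "ay": [0, 0, 0, 0], "az": [0, 0, 0, 0]}' > rows.txt && python3 drive.py rows.txt ; python3 g.py 559.8 41.4 124 -2.2
```

```text
t: 3.8
position: [559.9, 41.6, 119.3]
ee_rot: [-0.061, -3.141, -0.0]
wrist_force: [-0.3, -0.2, 0.3]
gripper_width: 43.1
grip_force: 60.8
t: 4.3
position: [559.9, 41.5, 119.3]
ee_rot: [0.061, 3.141, 0.0]
wrist_force: [0.1, -0.1, 0.5]
gripper_width: 43.5
grip_force: 60.8
t 4.3 rot [ 0.  0. -0.] shift [ 0.1 -0.1 -4.7] q6 -1.6
tool axes now (cols)
 [[-0.999  0.039  0.   ]
 [ 0.039  0.999  0.   ]
 [-0.     0.    -1.   ]] 
F [ 0.1 -0.1  0.5] w 43.5
```

To row units: -2.5 mm / 300 = -0.0083.

```bash
echo '{"aperture": [40, 40, 40, 40], "tx": [0, 0, 0, 0], "ty": [0, 0, 0, 0], "tz": [-0.0083, -0.0083, 0, 0], "ax": [0, 0, 0, 0], "ay": [0, 0, 0, 0], "az": [0, 0, 0, 0]}' > rows.txt && python3 drive.py rows.txt && echo '{"aperture": [40, 40, 40, 40, 40], "tx": [0.04, 0.04, 0.04, 0.04, 0.04], "ty": [0, 0, 0, 0, 0], "tz": [0, 0, 0, 0, 0], "ax": [0, 0, 0, 0, 0], "ay": [0, 0, 0, 0, 0], "az": [0, 0, 0, 0, 0]}' > rows.txt && python3 drive.py rows.txt ; python3 g.py 500 44 124.3 -2.2
```

```text
t: 4.8
position: [559.9, 41.5, 124.3]
ee_rot: [-0.061, -3.141, 0.0]
wrist_force: [0.6, 0.1, -1.3]
gripper_width: 43.4
grip_force: 60.9
t: 5.42
position: [499.0, 43.9, 124.4]
ee_rot: [0.061, 3.141, -0.0]
wrist_force: [-0.7, 0.1, -0.9]
gripper_width: 43.1
grip_force: 60.9
t 5.42 rot [-0.  0. -0.] shift [-0.9  0.1  0.1] q6 -1.6
tool axes now (cols)
 [[-0.999  0.039  0.   ]
 [ 0.039  0.999 -0.   ]
 [-0.    -0.    -1.   ]] 
F [-0.7  0.1 -0.9] w 43.1
```

To row units: 45 mm / 300 = 0.15, 20 mm / 300 = 0.0667.

```bash
echo '{"aperture": [40, 40, 40, 40, 40], "tx": [0.05, 0, -0.0333, -0.0333, -0.0333], "ty": [0.0667, 0.15, 0.15, 0.15, 0.15], "tz": [0, -0.0333, 0, 0, 0], "ax": [0, 0, 0, 0, 0], "ay": [0, 0, 0, 0, 0], "az": [0, 0, 0, 0, 0]}' > rows.txt && python3 drive.py rows.txt && echo '{"aperture": [40, 40, 40], "tx": [-0.0333, 0, 0], "ty": [0.15, 0.0667, 0], "tz": [0, 0, 0], "ax": [0, 0, 0], "ay": [0, 0, 0], "az": [0, 0, 0]}' > rows.txt && python3 drive.py rows.txt ; python3 g.py 537 331 80 -6.3
```

```text
t: 6.05
position: [522.6, 244.5, 134.6]
ee_rot: [0.061, 3.14, 0.0]
wrist_force: [1.1, -0.6, -1.5]
gripper_width: 43.1
grip_force: 61.1
t: 6.42
position: [534.5, 308.4, 134.0]
ee_rot: [-0.058, -3.14, 0.001]
wrist_force: [-0.4, -0.1, -1.0]
gripper_width: 43.6
grip_force: 61.3
t 6.42 rot [-0.    -0.001  0.073] shift [-0.  22.7 54. ] q6 -1.14
tool axes now (cols)
 [[-0.999  0.037 -0.001]
 [ 0.037  0.999 -0.   ]
 [ 0.001 -0.    -1.   ]] 
F [-0.4 -0.1 -1. ] w 43.6
```

To row units: 29 mm / 300 = 0.0967, 25 mm / 300 = 0.0833, 0.073 rad / 1.5708 = 0.0465.

```bash
echo '{"aperture": [40, 40, 40, 40, 40], "tx": [0, 0, 0, 0, 0], "ty": [0, 0.0757, 0, 0, 0], "tz": [0, 0.0833, 0.0967, 0, 0], "ax": [0, 0, 0, 0, 0], "ay": [0, 0, 0, 0, 0], "az": [0.0465, 0, 0, 0, 0]}' > rows.txt && python3 drive.py rows.txt ; python3 g.py 537 331 24 -6.3
```

```text
t: 7.05
position: [538.2, 329.4, 81.3]
ee_rot: [0.177, 3.136, 0.0]
wrist_force: [0.6, -0.2, -0.8]
gripper_width: 43.4
grip_force: 61.3
t 7.05 rot [ 0.     0.001 -0.003] shift [ 1.4  1.5 57.3] q6 -1.03
tool axes now (cols)
 [[-0.994  0.113  0.001]
 [ 0.113  0.994  0.   ]
 [-0.001  0.    -1.   ]] 
F [ 0.6 -0.2 -0.8] w 43.4
```

To row units: 25 mm / 300 = 0.0833, 20 mm / 300 = 0.0667.

```bash
echo '{"aperture": [40, 40, 40, 40, 40], "tx": [0, 0, 0, 0, 0], "ty": [0.0033, 0, 0, 0, 0], "tz": [0.0833, 0.0667, 0.0267, 0.01, 0], "ax": [0, 0, 0, 0, 0], "ay": [0, 0, 0, 0, 0], "az": [0, 0, 0, 0, 0]}' > rows.txt && python3 drive.py rows.txt ; echo '{"aperture": [40, 40, 40], "tx": [0, 0, 0], "ty": [0, 0, 0], "tz": [0.0033, 0.0033, 0], "ax": [0, 0, 0], "ay": [0, 0, 0], "az": [0, 0, 0]}' > rows.txt && python3 drive.py rows.txt; python3 g.py 537 331 21.3 -6.3
```

```text
t: 7.68
position: [538.2, 331.3, 24.7]
ee_rot: [0.176, 3.136, 0.0]
wrist_force: [-0.6, -0.3, -1.4]
gripper_width: 43.3
grip_force: 61.3
t: 8.05
position: [537.9, 331.3, 22.4]
ee_rot: [0.175, 3.137, 0.0]
wrist_force: [-0.3, 0.4, -1.2]
gripper_width: 43.6
grip_force: 61.3
t 8.05 rot [ 0.     0.    -0.002] shift [ 0.9 -0.3  1.1] q6 -1.03
tool axes now (cols)
 [[-0.994  0.112  0.   ]
 [ 0.112  0.994  0.   ]
 [-0.     0.    -1.   ]] 
F [-0.3  0.4 -1.2] w 43.6
```

To row units: 0.5 mm / 300 = 0.0017.

```bash
for i in 1; do echo '{"aperture": [40, 40], "tx": [0, 0], "ty": [0, 0], "tz": [0.0017, 0], "ax": [0, 0], "ay": [0, 0], "az": [0, 0]}' > rows.txt && python3 drive.py rows.txt; done; echo '{"aperture": [40, 40], "tx": [0, 0], "ty": [0, 0], "tz": [0.0017, 0], "ax": [0, 0], "ay": [0, 0], "az": [0, 0]}' > rows.txt && python3 drive.py rows.txt; echo '{"aperture": [40, 40], "tx": [0, 0], "ty": [0, 0], "tz": [0.0017, 0], "ax": [0, 0], "ay": [0, 0], "az": [0, 0]}' > rows.txt && python3 drive.py rows.txt
```

```text
t: 8.3
position: [538.0, 331.3, 21.9]
ee_rot: [0.175, 3.136, 0.0]
wrist_force: [-0.5, 0.1, -0.5]
gripper_width: 43.2
grip_force: 61.4
t: 8.55
position: [538.0, 331.2, 21.9]
ee_rot: [0.175, 3.137, 0.0]
wrist_force: [-2.8, -1.5, 4.9]
gripper_width: 43.3
grip_force: 62.0
t: 8.8
position: [538.0, 331.3, 21.9]
ee_rot: [0.175, 3.137, -0.0]
wrist_force: [-4.2, -2.2, 9.0]
gripper_width: 43.6
grip_force: 62.6
```

Force rose to 9 N, so the collar is on the tray floor. Release gently and retreat.

To row units: -10 mm / 300 = -0.0333, -0.5 mm / 300 = -0.0017.

```bash
echo '{"aperture": [64, 64, 64, 64, 64], "tx": [0, 0, 0, 0, 0], "ty": [0, 0, 0, 0, 0], "tz": [-0.0017, 0, 0, 0, -0.0333], "ax": [0, 0, 0, 0, 0], "ay": [0, 0, 0, 0, 0], "az": [0, 0, 0, 0, 0]}' > rows.txt && python3 drive.py rows.txt && echo '{"aperture": [64, 64, 64, 64, 85], "tx": [0, 0, 0, 0, 0], "ty": [0, 0, 0, 0, 0], "tz": [-0.1, -0.1333, -0.1333, -0.1333, 0], "ax": [0, 0, 0, 0, 0], "ay": [0, 0, 0, 0, 0], "az": [0, 0, 0, 0, 0]}' > rows.txt && python3 drive.py rows.txt; python3 g.py 630 38.3 190 -2.2
```

```text
t: 9.43
position: [537.0, 330.8, 30.6]
ee_rot: [-0.175, -3.135, 0.002]
wrist_force: [-0.2, -0.3, -0.8]
gripper_width: 63.9
grip_force: 0.0
t: 10.05
position: [540.5, 332.5, 187.1]
ee_rot: [0.175, 3.128, 0.007]
wrist_force: [0.8, 1.1, -0.4]
gripper_width: 79.9
grip_force: 0.0
t 10.05 rot [ 0.005  0.008 -0.073] shift [-100.7 -290.5   -2.9] q6 -1.03
tool axes now (cols)
 [[-0.994  0.111  0.008]
 [ 0.112  0.994  0.004]
 [-0.008  0.005 -1.   ]] 
F [ 0.8  1.1 -0.4] w 79.9
```

To row units: -42 mm / 300 = -0.14, -20 mm / 300 = -0.0667, -0.073 rad / 1.5708 = -0.0465.

```bash
echo '{"aperture": [85, 85, 85, 85, 85], "tx": [0, -0.0467, -0.0467, -0.0467, -0.0467], "ty": [0, -0.14, -0.14, -0.14, -0.14], "tz": [-0.0667, 0, 0, 0, 0], "ax": [0, 0, 0, 0, 0], "ay": [0, 0, 0, 0, 0], "az": [-0.0465, 0, 0, 0, 0]}' > rows.txt && python3 drive.py rows.txt && echo '{"aperture": [85, 85, 85, 85, 85], "tx": [-0.0467, -0.0467, -0.0467, 0, 0], "ty": [-0.14, -0.14, -0.12, 0, 0], "tz": [0, 0, 0, 0, 0], "ax": [0, 0, 0, 0, 0], "ay": [0, 0, 0, 0, 0], "az": [0, 0, 0, 0, 0]}' > rows.txt && python3 drive.py rows.txt; python3 g.py 630 38 119 -2.2; python3 - <<'E'
from h import *
b=cam("scene")["image"][170:330,310:510,::-1]
cv2.imwrite("pics/b.png",cv2.resize(b,None,fx=3.6,fy=3.6,interpolation=cv2.INTER_CUBIC))
E
```

```text
t: 10.68
position: [587.0, 159.8, 200.6]
ee_rot: [-0.061, -3.14, 0.0]
wrist_force: [0.2, -0.7, -1.5]
gripper_width: 84.8
grip_force: 0.0
t: 11.3
position: [624.1, 39.9, 200.6]
ee_rot: [-0.062, -3.14, -0.001]
wrist_force: [-0.2, 0.3, -1.1]
gripper_width: 85.1
grip_force: 0.0
t 11.3 rot [ 0.    -0.001 -0.001] shift [-6.  -1.7 81.6] q6 -1.59
tool axes now (cols)
 [[-0.999  0.039 -0.001]
 [ 0.039  0.999  0.001]
 [ 0.001  0.    -1.   ]] 
F [-0.2  0.3 -1.1] w 85.1
```

View pics/b.png

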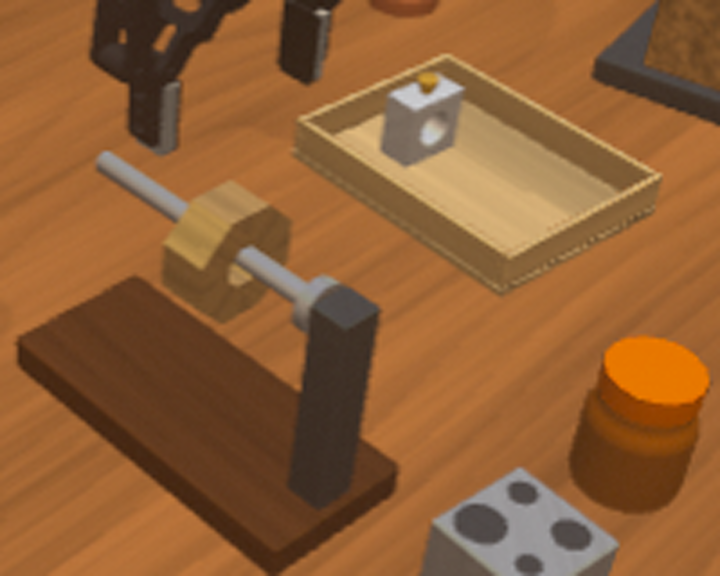

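The collar stands upright in the tray at (425,118). The former is still on the bar at (228,250). Next I descend on the former.

To row units: 25 mm / 300 = 0.0833, 20 mm / 300 = 0.0667.

```bash
echo '{"aperture": [85, 85, 85, 85, 85], "tx": [-0.02, 0, 0, 0, 0], "ty": [-0.0057, 0, 0, 0, 0], "tz": [0.0667, 0.0833, 0.0833, 0.04, 0], "ax": [0, 0, 0, 0, 0], "ay": [0, 0, 0, 0, 0], "az": [0, 0, 0, 0, 0]}' > rows.txt && python3 drive.py rows.txt && echo '{"aperture": [85], "tx": [0], "ty": [0], "tz": [0], "ax": [0], "ay": [0], "az": [0]}' > rows.txt && python3 drive.py rows.txt; python3 g.py 630 38.3 118 -2.2
```

```text
t: 11.98
position: [629.5, 38.3, 117.5]
ee_rot: [-0.06, -3.138, -0.0]
wrist_force: [0.5, 0.4, 0.1]
gripper_width: 85.0
grip_force: 0.0
t: 12.1
position: [631.3, 37.9, 120.2]
ee_rot: [0.06, 3.139, -0.0]
wrist_force: [1.0, -0.4, 1.1]
gripper_width: 85.0
grip_force: 0.0
t 12.1 rot [-0.     0.002 -0.   ] shift [1.3 0.4 2.2] q6 -1.6
tool axes now (cols)
 [[-0.999  0.038  0.002]
 [ 0.038  0.999 -0.   ]
 [-0.002 -0.    -1.   ]] 
F [ 1.  -0.4  1.1] w 85.0
```

To row units: 1.5 mm / 300 = 0.005, 0.5 mm / 300 = 0.0017.

```bash
echo '{"aperture": [55, 55, 55, 55, 55], "tx": [0.0017, 0, 0, 0, 0], "ty": [0.0013, 0, 0, 0, 0], "tz": [0.005, 0, 0, 0, 0], "ax": [0, 0, 0, 0, 0], "ay": [0, 0, 0, 0, 0], "az": [0, 0, 0, 0, 0]}' > rows.txt && python3 drive.py rows.txt && echo '{"aperture": [55, 55, 55], "tx": [0, 0, 0], "ty": [0, 0, 0], "tz": [0, 0, 0], "ax": [0, 0, 0], "ay": [0, 0, 0], "az": [0, 0, 0]}' > rows.txt && python3 drive.py rows.txt ; python3 g.py 630 38.3 123 -2.2
```

```text
t: 12.72
position: [630.8, 38.2, 119.0]
ee_rot: [0.061, 3.139, 0.0]
wrist_force: [-0.3, 1.5, 5.5]
gripper_width: 58.9
grip_force: 64.9
t: 13.1
position: [630.8, 38.1, 119.0]
ee_rot: [0.061, 3.139, 0.0]
wrist_force: [-0.2, 0.2, 5.5]
gripper_width: 59.1
grip_force: 64.9
t 13.1 rot [ 0.     0.002 -0.   ] shift [ 0.8  0.1 -4. ] q6 -1.6
tool axes now (cols)
 [[-0.999  0.039  0.002]
 [ 0.039  0.999  0.   ]
 [-0.002  0.    -1.   ]] 
F [-0.2  0.2  5.5] w 59.1
```

To row units: -2.5 mm / 300 = -0.0083.

```bash
echo '{"aperture": [55, 55, 55, 55], "tx": [0, 0, 0, 0], "ty": [0, 0, 0, 0], "tz": [-0.0083, -0.0083, 0, 0], "ax": [0, 0, 0, 0], "ay": [0, 0, 0, 0], "az": [0, 0, 0, 0]}' > rows.txt && python3 drive.py rows.txt && echo '{"aperture": [55, 55, 55, 55], "tx": [0.04, 0.04, 0.04, 0], "ty": [0, 0, 0, 0], "tz": [0, 0, 0, 0], "ax": [0, 0, 0, 0], "ay": [0, 0, 0, 0], "az": [0, 0, 0, 0]}' > rows.txt && python3 drive.py rows.txt; python3 g.py 490 43.8 124 -2.2
```

```text
t: 13.6
position: [629.8, 38.1, 122.5]
ee_rot: [-0.061, -3.14, 0.0]
wrist_force: [-0.3, 0.6, -0.4]
gripper_width: 59.1
grip_force: 64.5
t: 14.1
position: [592.9, 39.7, 122.8]
ee_rot: [-0.061, -3.14, -0.0]
wrist_force: [-0.0, -0.4, -0.6]
gripper_width: 59.1
grip_force: 64.5
t 14.1 rot [ 0.    -0.001 -0.   ] shift [103.    0.2  -1.2] q6 -1.6
tool axes now (cols)
 [[-0.999  0.039 -0.001]
 [ 0.039  0.999  0.   ]
 [ 0.001  0.    -1.   ]] 
F [-0.  -0.4 -0.6] w 59.1
```

To row units: 20 mm / 300 = 0.0667, 15 mm / 300 = 0.05.

```bash
echo '{"aperture": [55, 55, 55, 55, 55], "tx": [0.05, 0.0667, 0.0667, 0.0667, 0.0667], "ty": [0, 0, 0, 0, 0], "tz": [0, 0, 0, 0, 0], "ax": [0, 0, 0, 0, 0], "ay": [0, 0, 0, 0, 0], "az": [0, 0, 0, 0, 0]}' > rows.txt && python3 drive.py rows.txt && echo '{"aperture": [55, 55, 55, 55, 55], "tx": [0.04, 0, -0.0833, -0.0833, -0.0833], "ty": [0.0333, 0.15, 0.15, 0.15, 0.15], "tz": [-0.0167, -0.0167, -0.0167, 0, 0], "ax": [0, 0, 0, 0, 0], "ay": [0, 0, 0, 0, 0], "az": [0, 0, 0, 0, 0]}' > rows.txt && python3 drive.py rows.txt ; python3 g.py 630 320.7 90 -6.3
```

```text
t: 14.72
position: [498.9, 43.2, 123.1]
ee_rot: [0.061, 3.14, -0.0]
wrist_force: [0.3, 0.0, -0.6]
gripper_width: 59.5
grip_force: 64.5
t: 15.35
position: [570.7, 233.0, 138.8]
ee_rot: [0.061, 3.139, 0.001]
wrist_force: [0.4, -0.8, -0.3]
gripper_width: 58.9
grip_force: 64.5
t 15.35 rot [0.001 0.002 0.071] shift [-49.3  93.7  48.8] q6 -1.27
tool axes now (cols)
 [[-0.999  0.039  0.002]
 [ 0.039  0.999  0.001]
 [-0.002  0.001 -1.   ]] 
F [ 0.4 -0.8 -0.3] w 58.9
```

To row units: 46 mm / 300 = 0.1533, 40 mm / 300 = 0.1333, 0.071 rad / 1.5708 = 0.0452.

```bash
echo '{"aperture": [55, 55, 55, 55, 55], "tx": [0, -0.0833, -0.08, 0, 0], "ty": [0, 0.1533, 0.1533, 0, 0], "tz": [0, 0, 0, 0, 0.1333], "ax": [0, 0, 0, 0, 0], "ay": [0, 0, 0, 0, 0], "az": [0.0452, 0, 0, 0, 0]}' > rows.txt && python3 drive.py rows.txt ; echo '{"aperture": [55, 55], "tx": [0, 0], "ty": [0, 0], "tz": [0, 0], "ax": [0, 0], "ay": [0, 0], "az": [0, 0]}' > rows.txt && python3 drive.py rows.txt; python3 g.py 626 321 30 -6.3
```

```text
t: 15.98
position: [631.4, 318.8, 102.0]
ee_rot: [0.17, 3.129, 0.005]
wrist_force: [0.5, -0.2, -0.4]
gripper_width: 59.0
grip_force: 64.9
t: 16.23
position: [628.4, 316.6, 98.9]
ee_rot: [0.173, 3.136, 0.0]
wrist_force: [0.7, 0.0, -0.2]
gripper_width: 58.9
grip_force: 64.8
t 16.23 rot [ 0.  0. -0.] shift [ 2.9  4.1 68.9] q6 -1.11
tool axes now (cols)
 [[-0.994  0.11   0.   ]
 [ 0.11   0.994  0.   ]
 [-0.     0.    -1.   ]] 
F [ 0.7  0.  -0.2] w 58.9
```

To row units: 25 mm / 300 = 0.0833, 12 mm / 300 = 0.04.

```bash
echo '{"aperture": [55, 55, 55, 55, 55], "tx": [0.0083, 0, 0, 0, 0], "ty": [0.0133, 0, 0, 0, 0], "tz": [0.0833, 0.0833, 0.04, 0.0117, 0], "ax": [0, 0, 0, 0, 0], "ay": [0, 0, 0, 0, 0], "az": [0, 0, 0, 0, 0]}' > rows.txt && python3 drive.py rows.txt ; echo '{"aperture": [55, 55, 55, 55], "tx": [0, 0, 0, 0], "ty": [0, 0, 0, 0], "tz": [0, 0.0033, 0.0033, 0], "ax": [0, 0, 0, 0], "ay": [0, 0, 0, 0], "az": [0, 0, 0, 0]}' > rows.txt && python3 drive.py rows.txt; echo '{"aperture": [55, 55], "tx": [0, 0], "ty": [0, 0], "tz": [0.0017, 0], "ax": [0, 0], "ay": [0, 0], "az": [0, 0]}' > rows.txt && python3 drive.py rows.txt
```

```text
t: 16.85
position: [627.0, 321.1, 33.5]
ee_rot: [0.173, 3.135, 0.001]
wrist_force: [-0.1, -0.4, -1.2]
gripper_width: 59.2
grip_force: 64.9
t: 17.35
position: [626.1, 320.9, 30.2]
ee_rot: [-0.172, -3.137, 0.0]
wrist_force: [0.2, -0.5, -1.4]
gripper_width: 59.1
grip_force: 64.9
t: 17.6
position: [626.2, 320.9, 29.7]
ee_rot: [-0.172, -3.137, 0.0]
wrist_force: [-0.6, -0.1, -0.8]
gripper_width: 59.1
grip_force: 64.9
```

To row units: 0.5 mm / 300 = 0.0017.

```bash
echo '{"aperture": [55, 55], "tx": [0, 0], "ty": [0, 0], "tz": [0.0017, 0], "ax": [0, 0], "ay": [0, 0], "az": [0, 0]}' > rows.txt && python3 drive.py rows.txt; echo '{"aperture": [55, 55], "tx": [0, 0], "ty": [0, 0], "tz": [0.0017, 0], "ax": [0, 0], "ay": [0, 0], "az": [0, 0]}' > rows.txt && python3 drive.py rows.txt;echo '{"aperture": [55, 55], "tx": [0, 0], "ty": [0, 0], "tz": [0.0017, 0], "ax": [0, 0], "ay": [0, 0], "az": [0, 0]}' > rows.txt && python3 drive.py rows.txt
```

```text
t: 17.85
position: [626.2, 320.9, 29.3]
ee_rot: [0.172, 3.137, 0.0]
wrist_force: [-0.7, 0.0, -0.4]
gripper_width: 58.7
grip_force: 65.0
t: 18.1
position: [626.3, 321.0, 29.3]
ee_rot: [0.172, 3.137, 0.0]
wrist_force: [-2.1, -1.0, 3.3]
gripper_width: 58.9
grip_force: 65.4
t: 18.35
position: [626.3, 320.9, 29.2]
ee_rot: [0.172, 3.137, -0.0]
wrist_force: [-2.7, -1.3, 5.6]
gripper_width: 59.1
grip_force: 65.8
```

The former is on the floor (force 5.6 N). Release and retreat.

To row units: -10 mm / 300 = -0.0333, -0.5 mm / 300 = -0.0017.

```bash
echo '{"aperture": [72, 72, 72, 72, 72], "tx": [0, 0, 0, 0, 0], "ty": [0, 0, 0, 0, 0], "tz": [-0.0017, 0, 0, 0, -0.0333], "ax": [0, 0, 0, 0, 0], "ay": [0, 0, 0, 0, 0], "az": [0, 0, 0, 0, 0]}' > rows.txt && python3 drive.py rows.txt && echo '{"aperture": [72, 72, 72, 72, 72], "tx": [0, 0, 0, 0, 0.2], "ty": [0, 0, 0, 0, 0], "tz": [-0.0833, -0.1333, -0.1667, -0.1667, 0], "ax": [0, 0, 0, 0, 0], "ay": [0, 0, 0, 0, 0], "az": [0, 0, 0, 0, 0]}' > rows.txt && python3 drive.py rows.txt && echo '{"aperture": [72, 72, 72, 72], "tx": [0.2, 0.2, 0, 0], "ty": [0, 0, 0, 0], "tz": [0, 0, 0, 0], "ax": [0, 0, 0, 0], "ay": [0, 0, 0, 0], "az": [0, 0, 0, 0]}' > rows.txt && python3 drive.py rows.txt; python3 - <<'E'
from h import *
b=cam("scene")["image"][150:310,310:510,::-1]
cv2.imwrite("pics/d.png",cv2.resize(b,None,fx=3.6,fy=3.6,interpolation=cv2.INTER_CUBIC))
E
```

```text
t: 18.98
position: [625.3, 320.6, 37.9]
ee_rot: [-0.172, -3.135, 0.001]
wrist_force: [0.4, -0.3, 0.0]
gripper_width: 72.1
grip_force: 0.0
t: 19.6
position: [572.5, 328.3, 212.1]
ee_rot: [0.176, 3.123, 0.01]
wrist_force: [-0.1, 0.9, 0.3]
gripper_width: 71.9
grip_force: 0.0
t: 20.1
position: [448.0, 341.1, 205.1]
ee_rot: [0.171, 3.134, 0.002]
wrist_force: [0.6, 0.1, 0.0]
gripper_width: 72.2
grip_force: 0.0
```

View pics/d.png

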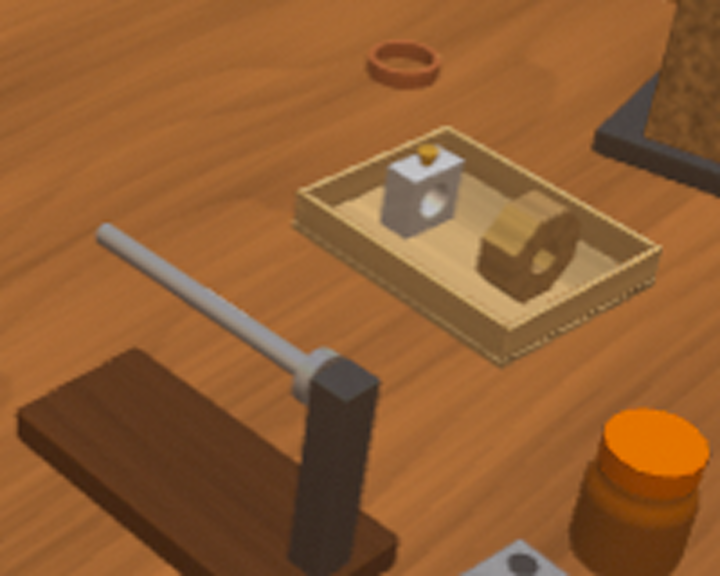

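The collar at (423,192) and the former at (530,247) both stand in the tray. The bar is bare and the robot is clear.

```bash
python3 -c "
from cell import r
print(r.finish_job())"
```

```text
the job is handed in; nothing more can be done
None
```

The collar and then the eight-sided former were slid off the bar and set down upright in the plywood tray, neither dropped, and the job was handed in at about 20 s on the robot's clock.

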